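# Lock a pressure gauge's bayonet ring with a pin spanner

## Robot

A 6-joint arm with a two-finger parallel gripper is mounted at the origin on the work surface. World frame = base frame: x ahead of the robot, y to its left, z up, the work surface at z = 0. Lengths are in m, angles in degrees, forces in N, time in s.
With the tool pointing down it reaches from about 0.35 to 0.875 m from the base axis. Payload 4.2 kg.
Tool frame: the origin (TCP) lies on the centre line of the jaws, within the pads' length; the fingertips stand 17 mm ahead of it and the grasp point (between the pads) lies 2 mm behind it; z points along the fingers, y is the direction in which the jaws open and shut (so a half turn about z gives the same grasp; the last joint's range is limited). The gripper opens to 87 mm and grips with 3 to 60 N. Pads are 19 mm wide; open, the fingers measure 117 mm over their backs; the gripper's body (75 mm by 190 mm) begins 51 mm behind the grasp point.
Start: joints at [-59.209, 22.042, 0.453, 0, -68.411, -14.817], TCP at [0.172, -0.601, 0.24] pointing down, gripper open.
Joint ranges: [-179.83, 179.83], [-69.29, 118.12], [-61.27, 80.66], [-181.25, 117.63], [-171.15, -9.14], [-177.46, 177.46]. Speed limits (degrees/s): [159.86, 159.86, 180, 180, 180, 180].

## Interface

Orientations are given as a 3x3 rotation matrix whose columns are the frame's x, y, z axes.
In Python, from station import * gives the robot as it stands.
- The arm moves only by the tool play_rows, never from a script. Its argument "targets" is a list that holds one entry, the list of rows, each a list of 5 numbers: the closure, from 0 (fully open) to 1 (shut), then the shift along the world's x, y, z in m, then the turn about the world's z in rad. In form: [[[gripper, x, y, z, twist], ...]]. A call has 1 to 5 rows; each row is the pose to reach, as a shift and turn from the pose commanded when the call began; what a row does not reach only later rows make up. A row lasts 1/12 s, in which the tool goes at most 41.7 mm and 7.16 degrees, less where a joint would pass 70% of its speed; a pose out of reach is approached as far as the arm can. A call with a gripper value outside its range is refused whole. The fingers move at their own pace and stop on an object; the grip force is fixed at half the most. Time passes only in rows, so rows that repeat a pose let the fingers close. It gives the time, the measured TCP pose, the force and the opening at its end, in the units of the state.
- sense(): the state, without advancing time (a new reading comes with each control period).
- capture(name): name is "scene" or "top" or "wrist"; returns the picture (384x512x3 uint8, blue, green, red); there is no depth.
- get_calibration(name): a dict with "camera_matrix" (3x3 intrinsics, pixels), "D" ([k1, k2, p1, p2, k3] as OpenCV has them; the pictures are not rectified), "T" (4x4, takes a point from camera to world coordinates). Camera axes: x right, y up, looking along -z (the intrinsics and any distortion apply to the point x, -y, -z); pixel columns grow to the right and rows downward; lengths in m; the calibration is good to about 2 mm. A picture is of the moment at which its call begins: read the wrist's pose just before it. get_calibration takes no time and is no camera call; for the wrist camera it gives the pose at the moment of the call.
- finish_job(): hands the job in, once; it reports no verdict.
The state is a dict: "time_s": time; "joints": joint angles; "joint_velocities": joint speeds; "effort": joint torques, N m; "tcp_pos": TCP position; "ee_rot": TCP orientation; "wrist_force": force on the tool from outside, world axes, zero at the start; "moment": the same for the moment, N m; "gripper_width": opening from 0.0 (shut) to 1.0 (fully open).
Only numpy, scipy, OpenCV 4.12 (cv2) and the standard library are available. Lean on these libraries where they do the work, as an engineer would, in place of code of your own. Each camera call takes 0.05 s, during which the arm holds its last target. There are 200 camera calls.

## Task

The bayonet ring on the big pressure gauge lying face up is still open. Take the pin spanner whose two pins fit the ring's two holes, seat both pins fully in the holes before turning anything, then turn the ring with it clockwise (seen from above) as far as it goes, and let go, leaving the spanner standing upright in the ring. Leave the other spanner where it is.

Things in the scene. Friction and masses are not known exactly. Their poses are not given: they have to be found in the camera images.
- ring (a joint): Angle (rad) of the gauge's ring: 0 open, grows as it turns clockwise seen from above, 1.05 is the hard stop (locked), where the lug on the ring's rim meets the post on the case. Starts at 0 to 0.3; about 0.12 N m of friction; stays where left.
- ring_mid (a point): On the ring's axis, level with its top face, 66 mm up; turns with the ring, z up, x through both hole centres. Aluminium annulus, 168 mm outer, 100 mm inner diameter, on a fixed 176 mm steel case with white dial. Two through slots 67 mm from the axis, 20 mm radially by about 28 mm along the ring, 16 mm deep. Fixed stem and grey clamp beside it: 170 mm from the axis, 52 mm high.
- wide_spanner: Steel bar 158 x 24 x 10 mm (x along it); two 10 mm pins, 134 mm apart, reach 14 mm below it; upright black grip on its middle, 50 (x) x 18 (y) mm, 10 to 60 mm above the bar's underside. Origin: middle of the underside, z up; 350 g. Lies in a 4 mm groove on a fixed wooden rest 30 mm high, pins hanging past its ends: lift straight up. Seated, its underside lies on the ring's top.
- narrow_spanner: The other spanner, too small for the ring: same make, but the bar is 104 mm long, the pins 80 mm apart, the grip 40 mm long. Origin: middle of the bar's underside. It lies on its own shorter rest; which spanner is left or right of the gauge varies.

How it is judged:
By the outcome, as a careful person would: the job done as asked, in the order asked, and still so for the second after the job is handed in, with the robot touching nothing.
It also fails if it takes over 42 s, if anything falls off the work surface, if the arm or the gripper's body presses on something with over 40 N, if the wrist force passes 120 N, or if a joint passes its speed limit or range.

## Working session

There is one attempt and no reset: what is moved stays moved. The work goes in short steps, Python scripts to look and compute and a tool call to move; the robot and the scene stay as the last step left them, time stands still between calls to the robot, and variables do not carry over. Pictures are saved under pics/ and viewed, on a budget of 10 in all, crops included, one or two more only if the job needs it, and the job is handed in when it is done.

Besides the shell and the picture viewer there is one more tool, called after "Request:" by a JSON object that holds its "method" and its "body". play_rows: Moves the arm, as the interface text tells. Its arguments: {"type":"object","properties":{"targets":{"type":"array","items":{"type":"array","items":{"type":"array","items":{"type":"number"}}}}},"required":["targets"]}

```bash
mkdir -p pics
cat > h.py <<'E'
from station import *
import numpy as np, cv2
def ray(cal,px):
    K=np.array(cal["camera_matrix"],float);D=np.array(cal["D"],float);T=np.array(cal["T"],float)
    u=cv2.undistortPoints(np.array(px,float).reshape(-1,1,2),K,D).reshape(-1,2)
    d=np.c_[u[:,0],-u[:,1],-np.ones(len(u))]@T[:3,:3].T
    return T[:3,3],d
def onz(cal,px,z):
    o,d=ray(cal,px); return o+d*((z-o[2])/d[:,2])[:,None]
def proj(cal,P):
    K=np.array(cal["camera_matrix"],float);D=np.array(cal["D"],float);T=np.array(cal["T"],float)
    p=(np.atleast_2d(P)-T[:3,3])@T[:3,:3]
    return cv2.projectPoints(p*[1,-1,-1],np.zeros(3),np.zeros(3),K,D)[0].reshape(-1,2)
E
python3 - <<'E'
from h import *
a=capture("scene");b=capture("top")
cv2.imwrite("pics/scene0.png",a);cv2.imwrite("pics/top0.png",b)
for n in("scene","top"):print(n,np.round(get_calibration(n)["T"],3).tolist(),get_calibration(n)["camera_matrix"])
s=sense();print(s)
E
```

```text
scene [[0.057, -0.819, 0.572, 1.06], [0.998, 0.039, -0.044, -0.022], [0.014, 0.573, 0.819, 0.847], [0.0, 0.0, 0.0, 1.0]] [[360.38321977   0.         255.06587784]
 [  0.         360.38321977 186.68953351]
 [  0.           0.           1.        ]]
top [[0.013, 0.99, -0.143, 0.439], [-1.0, 0.011, -0.012, -0.018], [-0.011, 0.143, 0.99, 0.854], [0.0, 0.0, 0.0, 1.0]] [[354.59320802   0.         253.55732543]
 [  0.         354.59320802 194.33046221]
 [  0.           0.           1.        ]]
{'time_s': 0.1, 'joints': array([-5.92097694e+01,  2.20872299e+01,  3.88103124e-01, -2.49943769e-02,
       -6.84122625e+01, -1.48168018e+01]), 'joint_velocities': array([-0.06372327, -0.14291541,  0.09529308,  0.05977843, -0.02765553,
       -0.01685435]), 'effort': array([-3.11888707e-04, -3.91690600e+01,  1.87934428e+01,  4.23195049e+00,
        1.34468410e-02, -7.90984404e-05]), 'tcp_pos': array([ 0.17187461, -0.60037728,  0.23856397]), 'ee_rot': array([[-9.61433651e-01, -2.75036209e-01, -6.46706363e-04],
       [-2.75036949e-01,  9.61431823e-01,  1.87769617e-03],
       [ 1.05329640e-04,  1.98314843e-03, -9.99998028e-01]]), 'wrist_force': array([1.1759255 , 0.46103674, 0.14653536]), 'moment': array([-0.03804651,  0.03067817, -0.00789801]), 'gripper_width': 0.997770982917463}
```

View pics/top0.png

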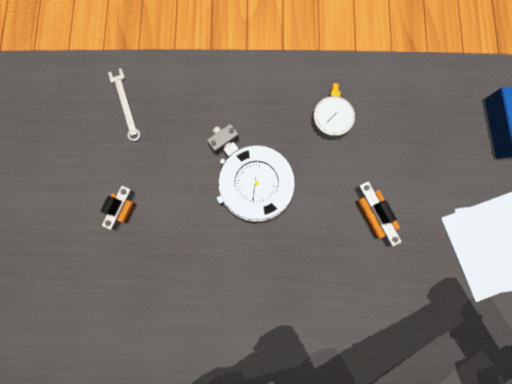

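View pics/scene0.png

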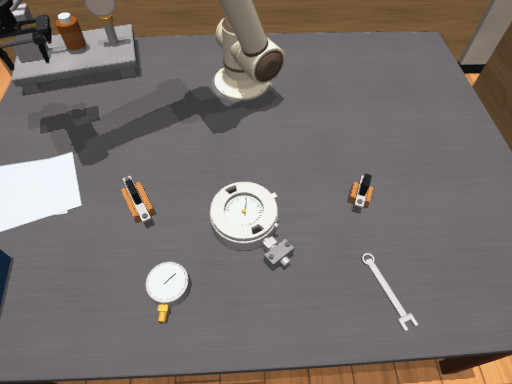

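The top view shows the gauge at about (257,182), with holes near (243,156) and (269,208), the lug at (220,200) and the post at (222,160). The wide spanner is on the right, from (366,185) to (397,242), and the narrow one is on the left.

Run:
```python
from h import *
b=cv2.imread("pics/top0.png");c=get_calibration("top")
hsv=cv2.cvtColor(b,cv2.COLOR_BGR2HSV)
def comps(m,box):
    x0,y0,x1,y1=box; mm=np.zeros_like(m);mm[y0:y1,x0:x1]=m[y0:y1,x0:x1]
    return mm
# spanner bar
w=comps(((hsv[...,2]>150)&(hsv[...,1]<60)).astype(np.uint8),(350,172,415,255))
p=np.argwhere(w)[:,::-1].astype(float)
P=onz(c,p,0.036)[:,:2]
hull=cv2.minAreaRect(P.astype(np.float32)*1000);print("bar rect",hull, len(p))
# gauge white
w=comps(((hsv[...,2]>140)&(hsv[...,1]<60)).astype(np.uint8),(205,135,305,232))
w=cv2.morphologyEx(w,cv2.MORPH_OPEN,np.ones((9,9),np.uint8))
cn=max(cv2.findContours(w,0,cv2.CHAIN_APPROX_NONE)[0],key=cv2.contourArea).reshape(-1,2)
Q=onz(c,cn,0.066)[:,:2]
print("ring enclosing",cv2.minEnclosingCircle((Q*1000).astype(np.float32)), cv2.fitEllipse((Q*1000).astype(np.float32)))
d=comps((hsv[...,2]<75).astype(np.uint8),(230,145,285,220))
n,l,st,ce=cv2.connectedComponentsWithStats(d)
for i in range(1,n):
    if st[i,4]>15: print(st[i],ce[i],onz(c,ce[i],0.066),onz(c,ce[i],0.05))
big=cv2.resize(b[130:260,200:420],None,fx=3.6,fy=3.6,interpolation=cv2.INTER_CUBIC);cv2.imwrite("pics/z.png",big)
```

```text
bar rect ((516.4672241210938, -301.6932678222656), (159.2384490966797, 25.519472122192383), 27.046293258666992) 469
ring enclosing ((580.3452758789062, -11.439834594726562), 89.32714080810547) ((577.955078125, -13.837837219238281), (154.0250244140625, 178.24288940429688), 24.091358184814453)
[238 152  11   8  60] [243.41666667 155.6       ] [[0.64174403 0.01573279 0.066     ]] [[0.64586714 0.01642691 0.05      ]]
[264 204  12  10  65] [269.15384615 208.44615385] [[ 0.52120366 -0.04382274  0.066     ]] [[ 0.52287972 -0.04433764  0.05      ]]
```

View pics/z.png

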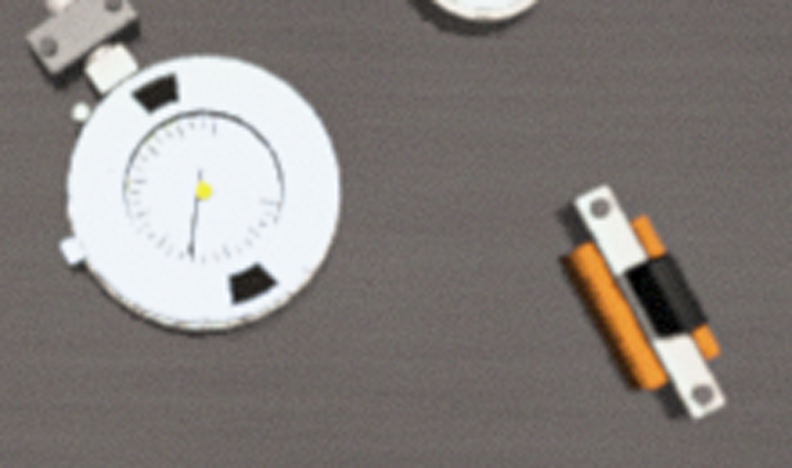

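The crop agrees with the measurement. The hole-to-hole distance is 134.4 mm, and the bar measures 159x25 mm at (0.5165,-0.3017), 27.0°. The ring axis is about (0.5815,-0.014), with the holes at 26.3°. I'll move above the wide spanner next.

Request:
{"method": "play_rows", "body": {"targets": [[[0,0.031,0.027,0,0.1],[0,0.062,0.054,0,0.19],[0,0.093,0.081,0,0.19],[0,0.124,0.108,0,0.19],[0,0.155,0.135,0,0.19]]]}}

```text
time_s: 0.52
tcp_pos: [0.3279, -0.4642, 0.2391]
ee_rot: [[-0.892, -0.451, -0.001], [-0.451, 0.892, 0.001], [0.0, 0.001, -1.0]]
wrist_force: [0.7, -0.6, -0.5]
gripper_width: 0.997
```

Request:
{"method": "play_rows", "body": {"targets": [[[0,0.031,0.027,0,0],[0,0.062,0.054,0,0],[0,0.093,0.081,0,0],[0,0.124,0.108,0,0],[0,0.15,0.13,-0.01,0]]]}}

```text
time_s: 0.93
tcp_pos: [0.4796, -0.3343, 0.2312]
ee_rot: [[-0.891, -0.453, 0.003], [-0.453, 0.891, -0.002], [-0.002, -0.003, -1.0]]
wrist_force: [-0.5, -0.3, -0.1]
gripper_width: 1.0
```

Request:
{"method": "play_rows", "body": {"targets": [[[0,0.02,0.017,-0.02,0],[0,0.04,0.034,-0.04,0],[0,0.04,0.034,-0.05,0],[0,0.04,0.034,-0.05,0]]]}}

```text
time_s: 1.27
tcp_pos: [0.516, -0.3, 0.1759]
ee_rot: [[-0.891, -0.453, -0.007], [-0.453, 0.891, 0.003], [0.005, 0.006, -1.0]]
wrist_force: [-0.8, -0.6, -0.6]
gripper_width: 0.999
```

Run:
```python
from h import *
s=sense();c=get_calibration("wrist");a=capture("wrist")
cv2.imwrite("pics/w1.png",a);print(s["time_s"],s["tcp_pos"],s["ee_rot"][:,0]);print(np.round(c["T"],3))
for z,P in((.036,[0.5165,-.3017]),(.086,[0.5165,-.3017])):print(proj(c,[P+[z]]))
u=np.array([np.cos(np.radians(27)),np.sin(np.radians(27))])
for k in(-.067,.067):print("pin",proj(c,[list(np.array([.5165,-.3017])+k*u)+[.036]]))
```

```text
1.2667 [ 0.51599305 -0.30004825  0.1758914 ] [-0.89130363 -0.45338176  0.00477642]
[[-0.454 -0.86  -0.23   0.453]
 [ 0.891 -0.437 -0.123 -0.332]
 [ 0.005 -0.261  0.965  0.321]
 [ 0.     0.     0.     1.   ]]
[[255.57806029 180.99601606]]
[[255.2823066  195.73078356]]
pin [[255.42774631 110.76025387]]
pin [[255.7348724  243.51941801]]
```

View pics/w1.png

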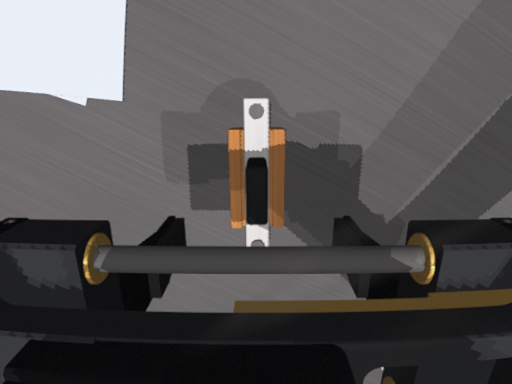

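The wrist picture shows the wide spanner's pin marks at (256,111) and (257,244), within about 1 px of the prediction. The pose is confirmed, so I'll descend and grip.

Request:
{"method": "play_rows", "body": {"targets": [[[0,0,0,-0.035,0],[0,0,0,-0.07,0],[0,0,0,-0.095,0],[0,0,0,-0.11,0],[0,0,0,-0.118,0]]]}}

```text
time_s: 1.73
tcp_pos: [0.5154, -0.3027, 0.0602]
ee_rot: [[-0.893, -0.45, -0.003], [-0.45, 0.893, 0.001], [0.002, 0.002, -1.0]]
wrist_force: [-0.1, -0.1, 0.5]
gripper_width: 0.997
```

Request:
{"method": "play_rows", "body": {"targets": [[[0,0,0,0,0],[0,0,0,0,0],[0.5,0,0,0,0],[1,0,0,0,0],[1,0,0,0,0]]]}}

```text
time_s: 2.15
tcp_pos: [0.5177, -0.3021, 0.063]
ee_rot: [[-0.892, -0.452, 0.003], [-0.452, 0.892, -0.001], [-0.002, -0.002, -1.0]]
wrist_force: [-1.0, 0.1, 0.4]
gripper_width: 0.855
```

Request:
{"method": "play_rows", "body": {"targets": [[[1,0,0,0,0],[1,0,0,0,0],[1,0,0,0,0],[1,0,0,0,0],[1,0,0,0,0]]]}}

```text
time_s: 2.57
tcp_pos: [0.517, -0.3018, 0.0616]
ee_rot: [[-0.892, -0.452, -0.0], [-0.452, 0.892, -0.0], [0.0, -0.0, -1.0]]
wrist_force: [0.9, 0.0, 0.2]
gripper_width: 0.48
```

Request:
{"method": "play_rows", "body": {"targets": [[[1,0,0,0,0],[1,0,0,0,0],[1,0,0,0,0],[1,0,0,0,0],[1,0,0,0,0]]]}}

```text
time_s: 2.98
tcp_pos: [0.5168, -0.3017, 0.0615]
ee_rot: [[-0.892, -0.452, -0.0], [-0.452, 0.892, 0.0], [0.0, 0.001, -1.0]]
wrist_force: [-0.5, 0.8, 0.1]
gripper_width: 0.207
```

Request:
{"method": "play_rows", "body": {"targets": [[[1,0,0,0,0],[1,0,0,0,0],[1,0,0,0.01,0],[1,0,0,0.02,0],[1,0,0,0.04,0]]]}}

```text
time_s: 3.4
tcp_pos: [0.5156, -0.3013, 0.1004]
ee_rot: [[-0.892, -0.451, -0.004], [-0.451, 0.892, 0.002], [0.003, 0.004, -1.0]]
wrist_force: [0.0, -0.2, -2.3]
gripper_width: 0.202
```

Request:
{"method": "play_rows", "body": {"targets": [[[1,0,0,0.03,0],[1,0.003,0.01,0.06,0],[1,0.01,0.04,0.075,0],[1,0.018,0.08,0.078,0],[1,0.026,0.118,0.078,0]]]}}

```text
time_s: 3.82
tcp_pos: [0.544, -0.1833, 0.1827]
ee_rot: [[-0.893, -0.45, 0.006], [-0.45, 0.893, -0.0], [-0.005, -0.003, -1.0]]
wrist_force: [0.6, 0.4, -2.9]
gripper_width: 0.207
```

Request:
{"method": "play_rows", "body": {"targets": [[[1,0.009,0.038,0,0],[1,0.018,0.076,0,0],[1,0.026,0.114,0,0],[1,0.033,0.145,0,-0.012],[1,0.038,0.17,0,-0.012]]]}}

```text
time_s: 4.23
tcp_pos: [0.5815, -0.0113, 0.1806]
ee_rot: [[-0.897, -0.442, 0.002], [-0.442, 0.897, 0.001], [-0.002, -0.0, -1.0]]
wrist_force: [0.4, -0.1, -3.2]
gripper_width: 0.208
```

Request:
{"method": "play_rows", "body": {"targets": [[[1,0,0,-0.01,0],[1,0,0,-0.02,0],[1,0,0,-0.03,0],[1,0,0,-0.03,0],[1,0,0,-0.03,0]]]}}

```text
time_s: 4.65
tcp_pos: [0.5801, -0.0152, 0.1485]
ee_rot: [[-0.898, -0.44, -0.003], [-0.44, 0.898, -0.001], [0.003, 0.0, -1.0]]
wrist_force: [0.3, 0.1, -2.7]
gripper_width: 0.203
```

Run:
```python
from h import *
s=sense();c=get_calibration("wrist");a=capture("wrist");b=capture("top")
cv2.imwrite("pics/w2.png",a);cv2.imwrite("pics/t2.png",b);sc=capture("scene");cv2.imwrite("pics/s2.png",sc)
print(s["time_s"],s["tcp_pos"],s["ee_rot"][:,0])
ct=get_calibration("top")
for P in([.6417,.0157,.066],[.5212,-.0438,.066]):print(proj(c,[P]))
t=s["tcp_pos"];u=-s["ee_rot"][:,0]
for k in(-.067,.067):print("pin bar-top",proj(c,[t+k*u-[0,0,.026]]),"tip",proj(c,[t+k*u-[0,0,.05]]))
cs=get_calibration("scene");print(proj(cs,[t-[0,0,.03]]))
z=cv2.resize(sc[150:270,190:310],None,fx=4,fy=4,interpolation=cv2.INTER_CUBIC)
cv2.imwrite("pics/v2.png",np.hstack([cv2.copyMakeBorder(a,0,96,0,0,0)[:, 100:400],z]))
```

```text
4.65 [ 0.58011954 -0.01521588  0.14852771] [-0.89819642 -0.43958589  0.00272668]
[[258.65809603 274.89406   ]]
[[258.21783517 114.09338531]]
pin bar-top [[257.6641954  114.01441062]] tip [[257.78746117 113.02301623]]
pin bar-top [[257.63518719 316.87276893]] tip [[257.7371231  295.71358603]]
[[242.42544517 196.70662754]]
```

View pics/v2.png

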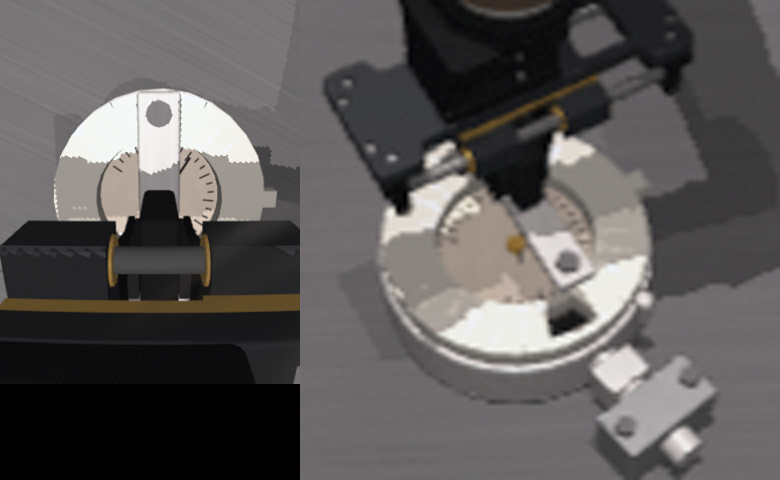

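The view shows the bar centred on the ring: bar columns 139–181 against ring 55–264, both with their middle at about 160. The far pin lines up over its slot, so I'll lower it.

Request:
{"method": "play_rows", "body": {"targets": [[[1,0,0,-0.01,0],[1,0,0,-0.02,0],[1,0,0,-0.028,0],[1,0,0,-0.034,0],[1,0,0,-0.037,0]]]}}

```text
time_s: 5.22
tcp_pos: [0.5802, -0.014, 0.1108]
ee_rot: [[-0.898, -0.441, -0.003], [-0.441, 0.898, -0.001], [0.003, 0.001, -1.0]]
wrist_force: [0.1, 0.2, -2.4]
gripper_width: 0.206
```

Request:
{"method": "play_rows", "body": {"targets": [[[1,0,0,-0.002,0],[1,0,0,-0.004,0],[1,0,0,-0.006,0],[1,0,0,-0.008,0],[1,0,0,-0.009,0]]]}}

```text
time_s: 5.63
tcp_pos: [0.5811, -0.0138, 0.1035]
ee_rot: [[-0.897, -0.441, 0.0], [-0.441, 0.897, 0.0], [-0.0, 0.0, -1.0]]
wrist_force: [0.0, -0.3, -2.5]
gripper_width: 0.205
```

Request:
{"method": "play_rows", "body": {"targets": [[[1,0,0,-0.001,0],[1,0,0,-0.002,0],[1,0,0,-0.002,0],[1,0,0,-0.002,0]]]}}

```text
time_s: 5.97
tcp_pos: [0.5811, -0.0139, 0.1016]
ee_rot: [[-0.897, -0.441, 0.0], [-0.441, 0.897, 0.0], [-0.0, -0.0, -1.0]]
wrist_force: [-0.1, 0.1, -1.5]
gripper_width: 0.204
```

Run:
```python
from h import *
s=sense();print(s["time_s"],s["tcp_pos"],s["wrist_force"],s["moment"])
```

```text
5.9667 [ 0.58105153 -0.01385282  0.10158804] [-0.05941515  0.10325494 -1.5482339 ] [ 0.0073888   0.02366573 -0.04577171]
```

Request:
{"method": "play_rows", "body": {"targets": [[[1,0,0,-0.001,0],[1,0,0,-0.001,0],[1,0,0,-0.001,0]]]}}

```text
time_s: 6.22
tcp_pos: [0.581, -0.0138, 0.1005]
ee_rot: [[-0.897, -0.441, -0.0], [-0.441, 0.897, -0.0], [0.0, 0.0, -1.0]]
wrist_force: [-0.6, 0.2, -3.1]
gripper_width: 0.206
```

Request:
{"method": "play_rows", "body": {"targets": [[[1,0,0,-0.001,0],[1,0,0,-0.001,0],[1,0,0,-0.001,0]]]}}

```text
time_s: 6.47
tcp_pos: [0.581, -0.0139, 0.0995]
ee_rot: [[-0.897, -0.441, -0.0], [-0.441, 0.897, -0.0], [0.0, 0.0, -1.0]]
wrist_force: [0.4, 0.4, -2.4]
gripper_width: 0.206
```

Request:
{"method": "play_rows", "body": {"targets": [[[1,0,0,-0.001,0],[1,0,0,-0.0015,0],[1,0,0,-0.0015,0]]]}}

```text
time_s: 6.72
tcp_pos: [0.5809, -0.0139, 0.0979]
ee_rot: [[-0.897, -0.441, -0.0], [-0.441, 0.897, -0.0], [0.0, 0.0, -1.0]]
wrist_force: [0.1, 0.1, -3.6]
gripper_width: 0.207
```

Request:
{"method": "play_rows", "body": {"targets": [[[1,0,0,-0.001,0],[1,0,0,-0.0015,0],[1,0,0,-0.0015,0]]]}}

```text
time_s: 6.97
tcp_pos: [0.5811, -0.0138, 0.0974]
ee_rot: [[-0.897, -0.441, 0.0], [-0.441, 0.897, -0.0], [-0.0, -0.0, -1.0]]
wrist_force: [-2.5, 1.1, 4.9]
gripper_width: 0.205
```

Contact came at TCP z 0.0974 with about +8 N, which puts the bar underside at about 66 mm on the ring top. Both pins are fully seated, so I'll turn clockwise.

Request:
{"method": "play_rows", "body": {"targets": [[[1,0,0,0.0005,-0.04],[1,0,0,0.0005,-0.09],[1,0,0,0.0005,-0.14],[1,0,0,0.0005,-0.19],[1,0,0,0.0005,-0.24]]]}}

```text
time_s: 7.38
tcp_pos: [0.5817, -0.0144, 0.0975]
ee_rot: [[-0.977, -0.214, 0.001], [-0.214, 0.977, -0.001], [-0.001, -0.001, -1.0]]
wrist_force: [-1.0, -1.5, 0.0]
gripper_width: 0.208
```

Request:
{"method": "play_rows", "body": {"targets": [[[1,0,0,0,-0.05],[1,0,0,0,-0.1],[1,0,0,0,-0.15],[1,0,0,0,-0.2],[1,0,0,0,-0.25]]]}}

```text
time_s: 7.8
tcp_pos: [0.5817, -0.0145, 0.0974]
ee_rot: [[-0.999, 0.035, 0.001], [0.035, 0.999, -0.001], [-0.001, -0.001, -1.0]]
wrist_force: [0.3, -2.3, -0.2]
gripper_width: 0.206
```

Run:
```python
from h import *
s=sense();print(s["time_s"],s["joints"],s["tcp_pos"],s["wrist_force"],s["moment"])
```

```text
7.8 [ 1.45557725e+01  2.57855836e+01 -1.62729966e+01  1.03310684e-01
 -4.78815204e+01 -1.06607985e+02] [ 0.58170344 -0.01445583  0.09744464] [ 0.26064513 -2.3401726  -0.16703104] [-0.76529385 -0.0573628   0.14531159]
```

Request:
{"method": "play_rows", "body": {"targets": [[[1,0,0,0,-0.05],[1,0,0,0,-0.1],[1,0,0,0,-0.15],[1,0,0,0,-0.2],[1,0,0,0,-0.25]]]}}

```text
time_s: 8.22
tcp_pos: [0.5817, -0.0146, 0.0975]
ee_rot: [[-0.96, 0.281, 0.001], [0.281, 0.96, -0.001], [-0.002, -0.001, -1.0]]
wrist_force: [0.8, -2.5, -0.5]
gripper_width: 0.205
```

Run:
```python
from h import *
s=sense();print(s["time_s"],s["joints"],s["tcp_pos"],s["wrist_force"],s["moment"])
c=capture("top");cv2.imwrite("pics/t3.png",c);d=capture("scene")
cv2.imwrite("pics/v3.png",np.hstack([cv2.resize(x,(390,390),interpolation=cv2.INTER_CUBIC) for x in(c[122:242,197:317],d[150:270,190:310])]))
```

```text
8.2167 [ 1.45464115e+01  2.57821993e+01 -1.62717984e+01  1.12521502e-01
 -4.78836540e+01 -1.20933102e+02] [ 0.58173118 -0.01457868  0.09750335] [ 0.75563746 -2.51995774 -0.54270791] [-0.88950565 -0.10214491  0.13602403]
```

View pics/v3.png

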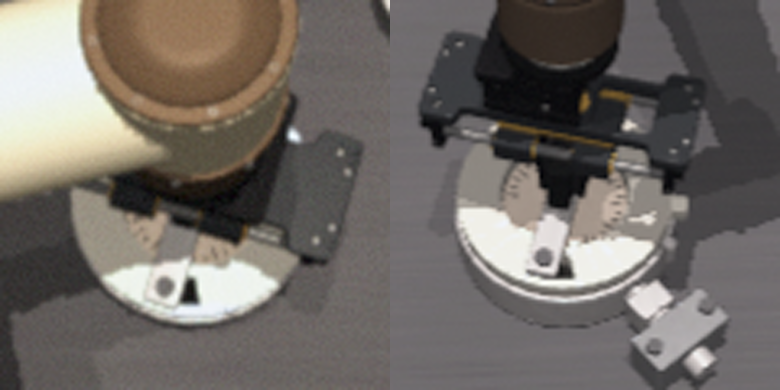

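The bar is flat on the ring and the slot is partly visible behind the pin. In the right panel the lug (678,205) is nearing the post (668,240). I'll keep turning in smaller steps.

Request:
{"method": "play_rows", "body": {"targets": [[[1,0,0,0,-0.04],[1,0,0,0,-0.08],[1,0,0,0,-0.11],[1,0,0,0,-0.14]]]}}

```text
time_s: 8.65
tcp_pos: [0.5819, -0.0143, 0.0975]
ee_rot: [[-0.912, 0.41, 0.002], [0.41, 0.912, -0.001], [-0.002, 0.0, -1.0]]
wrist_force: [1.1, -3.2, 0.1]
gripper_width: 0.201
```

```bash
cat > m.py <<'E'
from h import *
s=sense();print(s["time_s"],s["joints"][5],s["tcp_pos"],s["wrist_force"],s["moment"],"yaw",np.degrees(np.arctan2(-s["ee_rot"][1,0],-s["ee_rot"][0,0])))
E
python3 m.py
```

```text
8.65 -128.8210481071082 [ 0.58189114 -0.01427772  0.09751125] [ 1.14809661 -3.21349892  0.08329225] [-0.91891839 -0.2594206   0.14631975] yaw -24.19955340323321
```

Request:
{"method": "play_rows", "body": {"targets": [[[1,0,0,0,-0.03],[1,0,0,0,-0.05],[1,0,0,0,-0.06]]]}}

```text
time_s: 8.9
tcp_pos: [0.5817, -0.0142, 0.0975]
ee_rot: [[-0.886, 0.464, 0.002], [0.464, 0.886, -0.0], [-0.002, 0.0, -1.0]]
wrist_force: [2.1, -4.4, 1.0]
gripper_width: 0.204
```

```bash
python3 m.py
```

```text
8.9 -132.26299731674564 [ 0.58174603 -0.01415702  0.09746927] [ 2.09492687 -4.36500912  1.03690083] [-0.93313401 -0.33811397  0.11114847] yaw -27.650009494801147
```

Request:
{"method": "play_rows", "body": {"targets": [[[1,0,0,0,-0.03],[1,0,0,0,-0.05],[1,0,0,0,-0.05]]]}}

```text
time_s: 9.15
tcp_pos: [0.5816, -0.0139, 0.0974]
ee_rot: [[-0.861, 0.508, 0.001], [0.508, 0.861, 0.0], [-0.001, 0.001, -1.0]]
wrist_force: [2.4, -3.0, 1.2]
gripper_width: 0.202
```

```bash
python3 m.py
```

```text
9.15 -135.14446639769423 [ 0.58163201 -0.01394234  0.09743572] [ 2.4210679  -2.98766127  1.16876123] [-0.77438626 -0.38898969  0.12395742] yaw -30.547605212127873
```

Request:
{"method": "play_rows", "body": {"targets": [[[1,0,0,0,-0.03],[1,0,0,0,-0.05],[1,0,0,0,-0.05]]]}}

```text
time_s: 9.4
tcp_pos: [0.5812, -0.0142, 0.0974]
ee_rot: [[-0.836, 0.548, 0.0], [0.548, 0.836, -0.001], [-0.001, -0.001, -1.0]]
wrist_force: [0.6, -5.0, 2.5]
gripper_width: 0.205
```

```bash
python3 m.py
```

```text
9.4 -137.89574442920335 [ 0.58117783 -0.01423877  0.09742288] [ 0.575607   -4.95527796  2.4548383 ] [-1.55508366 -0.20186427  0.8671708 ] yaw -33.249998440849154
```

Request:
{"method": "play_rows", "body": {"targets": [[[1,0,0,0,-0.02],[1,0,0,0,-0.03],[1,0,0,0,-0.03]]]}}

```text
time_s: 9.65
tcp_pos: [0.581, -0.0141, 0.0974]
ee_rot: [[-0.819, 0.574, -0.0], [0.574, 0.819, -0.001], [-0.0, -0.001, -1.0]]
wrist_force: [0.3, -5.7, 2.7]
gripper_width: 0.21
```

```bash
python3 m.py
python3 - <<'E'
from h import *
c=capture("wrist");d=capture("scene")
cv2.imwrite("pics/v4.png",np.hstack([cv2.resize(c,(400,300)),cv2.resize(d[150:270,190:310],(390,300),interpolation=cv2.INTER_CUBIC)]))
E
```

```text
9.65 -139.66138724572914 [ 0.58097569 -0.01414186  0.0974175 ] [ 0.28012463 -5.67754863  2.73394202] [-1.54452744  0.02210248  0.98881164] yaw -35.02279257105929
```

View pics/v4.png

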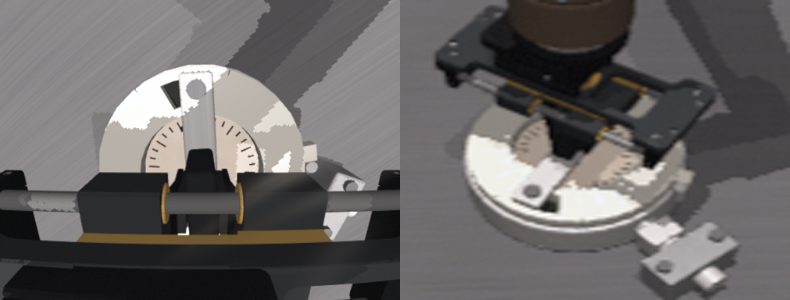

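The lug is now against the post at about (685,180). The moment jumped from 0.12 to 0.99 N m and the jaws began to slip, so this is the hard stop. I'll ease the twist, open, and lift straight up.

Request:
{"method": "play_rows", "body": {"targets": [[[1,0,0,0,0.025],[1,0,0,0,0.025],[0.6,0,0,0,0.025],[0.3,0,0,0,0.025],[0,0,0,0,0.025]]]}}

```text
time_s: 10.17
tcp_pos: [0.5805, -0.0131, 0.0964]
ee_rot: [[-0.831, 0.556, -0.001], [0.556, 0.831, 0.001], [0.001, 0.001, -1.0]]
wrist_force: [-0.0, 0.2, 0.1]
gripper_width: 0.359
```

Request:
{"method": "play_rows", "body": {"targets": [[[0,0,0,0,0],[0,0,0,0,0],[0,0,0,0,0],[0,0,0,0,0],[0,0,0,0,0]]]}}

```text
time_s: 10.58
tcp_pos: [0.581, -0.0138, 0.097]
ee_rot: [[-0.832, 0.555, -0.0], [0.555, 0.832, 0.0], [0.0, 0.0, -1.0]]
wrist_force: [0.0, -0.5, -0.8]
gripper_width: 0.73
```

Request:
{"method": "play_rows", "body": {"targets": [[[0,0,0,0,0],[0,0,0,0,0],[0,0,0,0,0],[0,0,0,0,0],[0,0,0,0,0]]]}}

```text
time_s: 11.0
tcp_pos: [0.581, -0.0139, 0.0971]
ee_rot: [[-0.832, 0.555, 0.0], [0.555, 0.832, 0.0], [-0.0, 0.0, -1.0]]
wrist_force: [0.0, 0.3, 0.6]
gripper_width: 0.992
```

Request:
{"method": "play_rows", "body": {"targets": [[[0,0,0,0.015,0],[0,0,0,0.035,0],[0,0,0,0.065,0],[0,0,0,0.1,0],[0,0,0,0.13,0]]]}}

```text
time_s: 11.42
tcp_pos: [0.5811, -0.0139, 0.2291]
ee_rot: [[-0.832, 0.555, 0.001], [0.555, 0.832, -0.0], [-0.001, 0.0, -1.0]]
wrist_force: [0.6, 0.4, -0.1]
gripper_width: 0.998
```

Request:
{"method": "play_rows", "body": {"targets": [[[0,0,-0.04,0.0,0],[0,0,-0.08,0,0],[0,0,-0.12,0,0],[0,0,-0.16,0,0],[0,0,-0.2,0,0]]]}}

```text
time_s: 11.83
tcp_pos: [0.5807, -0.2155, 0.2273]
ee_rot: [[-0.832, 0.554, 0.0], [0.554, 0.832, -0.0], [-0.0, 0.0, -1.0]]
wrist_force: [1.6, 0.2, -0.2]
gripper_width: 0.999
```

Request:
{"method": "play_rows", "body": {"targets": [[[0,-0.02,-0.035,0.0,0],[0,-0.04,-0.07,0,0],[0,-0.04,-0.07,0,0],[0,-0.04,-0.07,0,0]]]}}

```text
time_s: 12.17
tcp_pos: [0.5397, -0.2859, 0.2269]
ee_rot: [[-0.83, 0.558, -0.0], [0.558, 0.83, 0.0], [0.0, -0.0, -1.0]]
wrist_force: [1.2, 0.7, 0.3]
gripper_width: 1.001
```

```bash
python3 m.py
python3 - <<'E'
from h import *
b=capture("top");d=capture("scene");c=get_calibration("top");cs=get_calibration("scene")
cv2.imwrite("pics/t5.png",b);cv2.imwrite("pics/s5.png",d)
cv2.imwrite("pics/v5.png",np.hstack([cv2.resize(x,(400,400),interpolation=cv2.INTER_CUBIC) for x in(b[130:230,205:305],d[150:270,190:310])]))
hsv=cv2.cvtColor(b,cv2.COLOR_BGR2HSV);m=np.zeros(b.shape[:2],np.uint8)
t=np.array([.5815,-.014])
for a in(-34,):
  u=np.array([np.cos(np.radians(a)),np.sin(np.radians(a))])
  for k in(-.067,.067):print("pin expected crop px",(proj(c,[[*(t+k*u),.076]])-[205,130])*4,(proj(cs,[[*(t+k*u),.076]])-[190,150])/120*400+[400,0])
E
```

```text
12.1667 -111.18920991325682 [ 0.53971058 -0.28585622  0.2269287 ] [1.17302043 0.69988363 0.32061346] [-0.03652062 -0.06022814 -0.0271821 ] yaw -33.931888630738484
pin expected crop px [[135.35765714 301.89539469]] [[622.48179271 125.81412667]]
pin expected crop px [[272.14347995 107.26665816]] [[528.67960342 255.29478232]]
```

View pics/v5.png

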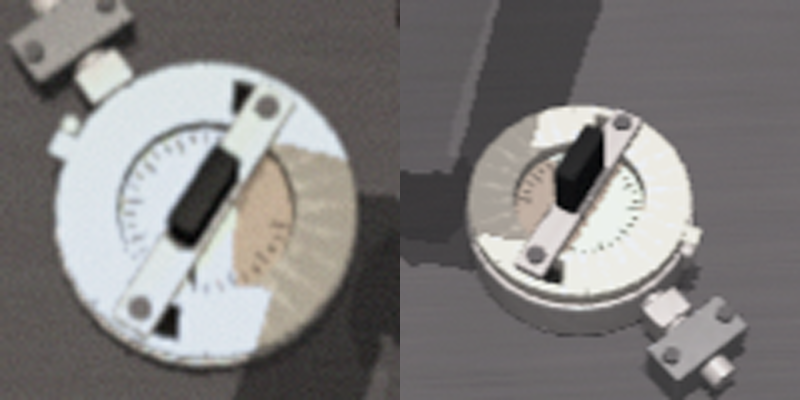

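The spanner stands upright and flat in the ring. Its pin marks at (267,106) and (140,306) match the seated prediction of (272,107) and (135,302). The lug meets the post at (65,140), and the arm is clear.

```bash
python3 -c "
from station import *
print(finish_job())"
```

```text
the job is handed in; nothing more can be done
None
```

The ring is turned clockwise to its hard stop. The wide spanner is standing upright in it, and the job was handed in at about 12.3 s of the 42 s allowed.

- **Seating:** I lowered the wide spanner until the bar's underside rested on the ring top, at TCP height 0.0974 m. That is about 4 mm lower than I first expected, because the bar sat about 30 mm above the table on its rest, not the 26 mm I had assumed. Contact was about 8 N. Nothing was turned before that.
- **Turning:** I turned it about 60° including slot slack. Friction was about 0.12–0.15 N m, then rose sharply to 0.87 and 0.99 N m. The jaws had begun to slip slightly on the grip by then, so the stop is confirmed by the torque rise and the pictures. The ring angle itself was not measured.
- **Last checks:** After release, the final pictures show the lug against the post and the bar flat and upright. Its pin marks are within about 6 px of the seated prediction in the 4x crop, about 4 mm or less. The arm is clear, with no contact force. The narrow spanner was never approached. No check failed.

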